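Clamp a heat sink onto a power module with a ratchet clamp

ROBOT

A 6-joint arm with a two-finger parallel gripper is mounted at the origin on the work surface. World frame = base frame: x ahead of the robot, y to its left, z up, the work surface at z = 0. Lengths are in m, angles in degrees, forces in N, time in s.
With the tool pointing down it reaches from about 0.35 to 0.875 m from the base axis. Payload 4.2 kg.
Tool frame: the origin (TCP) lies on the front face of the gripper's body, between the roots of the fingers; the fingertips stand 70 mm ahead of it and the grasp point (between the pads) lies 51 mm ahead of it; z points along the fingers, y is the line along which they close (so a half turn about z gives the same grasp; the last joint's range is limited). The gripper opens to 87 mm and grips with 3 to 60 N. Pads are 19 mm wide; open, the fingers measure 117 mm over their backs; the gripper's body (75 mm by 190 mm) begins 51 mm behind the grasp point.
Start: joints at [84.66, 22.042, 0.453, 0, -68.411, -14.817], TCP at [0.215, 0.587, 0.292] pointing down, gripper open.
Joint ranges: [-179.83, 179.83], [-69.29, 118.12], [-61.27, 80.66], [-181.25, 117.63], [-171.15, -9.14], [-177.46, 177.46]. Speed limits (degrees/s): [159.86, 159.86, 180, 180, 180, 180].

INTERFACE

Orientations are given as a 3x3 rotation matrix whose columns are the frame's x, y, z axes.
In Python, from station import r gives the robot as it stands.
- The arm moves only by the shell command python3 -m pendant 'ROWS' [OPENING]. ROWS is JSON, a list of rows, each a list of 2 entries, a list of its own where there are three numbers: the shift along the tool's x, y, z in mm, then the turn, a rotation vector about the tool's x, y, z in rad. A call has 1 to 10 rows; each row is the pose to reach, as a shift and turn from the pose commanded when the call began, along the tool's axes at that moment; what a row does not reach only later rows make up. A row lasts 1/10 s, in which the tool goes at most 50 mm and 8.59 degrees, less where a joint would pass 70% of its speed; a pose out of reach is approached as far as the arm can. A call with a gripper value outside its range is refused whole. OPENING is the opening, from 0 (shut) to 1 (fully open), set as the call begins (- or left out, the last holds). The fingers move at their own pace and stop on an object; the grip force is fixed at half the most. Time passes only in rows, so rows that repeat a pose let the fingers close. It gives the time, the measured TCP pose, the force, the opening and the grip force at its end, in the units of the state.
- r.sense(): the state, without advancing time (a new reading comes with each control period).
- r.capture(name): name is "side" or "top" or "wrist"; returns a dict with "frame" (420x560x3 uint8, red, green, blue), "vertical_fov" (degrees; the focal length in pixels is half the picture's height over the tangent of half this angle, whatever the lens; pixels are square), "cx", "cy" (the principal point, pixels), "rvec" (rotation vector, rad) and "tvec" (3), from world to camera coordinates, as OpenCV has them. Camera axes: x right, y down, z forward; pixel columns grow to the right and rows downward; lengths in m; the calibration is good to about 2 mm. A picture is of the moment at which its call begins. There is no depth.
- r.finish_job(): hands the job in; it is judged then, once.
The state is a dict: "time_s": time; "joints": joint angles; "joint_velocities": joint speeds; "effort": joint torques, N m; "tcp_pos": TCP position; "ee_rot": TCP orientation; "wrist_force": force on the tool from outside, world axes, zero at the start; "moment": the same for the moment, N m; "gripper_width": opening from 0.0 (shut) to 1.0 (fully open); "gripper_force": force on a finger pad.
Only numpy, scipy, OpenCV 4.12 (cv2) and the standard library are available. Lean on these libraries where they do the work, as an engineer would, in place of code of your own. Each camera call takes 0.05 s, during which the arm holds its last target. There are 200 camera calls.

TASK

Take the finned aluminium heat sink out of the compartment tray and stand it in the ratchet clamp, flat back against the black module on the stop. Then pump the trigger, leaving the jaw and rod themselves untouched, until the spring pad presses the heat sink and is about half sunk on its spring, never close to fully in, and finish holding the trigger squeezed at that pressure: do not let go, because the clamp loses its pressure when the trigger is released. Leave everything else where it is.

Things in the scene. Friction and masses are not known exactly. Their poses are not given: they have to be found in the camera images.
- clamp: Ratchet clamp bolted to the bench, immovable. Base plate 90 (x) x 300 (y) x 12 mm; origin at the centre of its underside, z up, +y along the clamp from handle to stop. In order of y: fixed handle, trigger, cheek plates (89 mm high, to y +2 mm), toothed rod with jaw plate, free bay, stop (60 mm wide, its top 62 mm above the bench) with a green board and black module.
- seat (a point): Where the heat sink's back goes: on the base plate (12 mm above the bench) at the foot of the module's flat face (40 mm wide, 46 mm high), on the centre line. Axes as the clamp: +y points into the module, the heat sink stands on the -y side. Within 10 mm of the face is near enough, the jaw pushes it home; stay within 10 mm of the centre line.
- handle (a point): Middle of the fixed black handle, 138 mm above the bench. The handle is a post 30 (x) x 16 (y) mm, its top 165 mm above the bench. It does not move.
- trigger_grip (a point): Middle of the trigger's working face, which looks to clamp +y, away from the handle; 61 mm above the hinge (hinge 77 mm above the bench). Steel paddle 34 mm wide, 12 thick, top 163 mm above the bench. It moves 19 mm to -y when squeezed: handle back to this face spans 53 mm at rest, 34 squeezed. The handle stays, so keep the handle-side finger clear of it, or pull with one finger.
- trigger (a joint): Trigger angle: 0 at rest, 0.31 rad fully squeezed. Spring return; takes 6 to 7 N at the paddle while the jaw runs free, about 13 N with the pad half in. A squeeze pushes the jaw forward about 36 mm per rad by a pawl on teeth of 4 mm pitch, after up to 5 mm (0.14 rad) idle; a full squeeze and full release gain about 8 mm. On release the pawl slips back.
- jaw (a joint): Travel of the jaw plate and toothed rod towards the stop, 0 to 0.056 m. It starts between 0 and 0.016. A light brake (5 N) keeps the jaw where it is (it may settle back 1 mm), too weak to keep the wanted pressure once the trigger is let go.
- pad (a joint): How far the spring pad has sunk towards the jaw plate: 0 free, 0.012 m fully in, 1.7 N per mm. Half in (0.006, 10 N) is wanted. Seen as the gap between the rubber pad and the jaw plate: 14 mm free, 8 mm at half, 2 mm fully in.
- jaw_plate (a point): Centre of the jaw plate's front face, the face towards the stop. The plate is steel, 44 mm wide, 42 mm high, its top 57 mm above the bench; not to be pushed by hand.
- pad_face (a point): Centre of the front face of the black rubber pad (36 mm wide, 34 mm high, 8 mm thick) that the jaw carries on a spring; it faces the stop.
- tray: Grey fixed tray, 106 (x) x 212 (y) x 20 mm high, walls 4 mm, floor about 4 mm, three compartments side by side along its y, 69 mm apart; origin at the middle of its underside.
- heatsink: Plain aluminium heat sink standing upright in one of the tray's compartments (which one varies), 36 (x) x 30 (y) x 46 mm high, about 90 g, origin at the centre of its underside, z up. The flat back is its +y face, upright fins point to -y. Grip it across its 36 mm width (x). It is the tallest part in the tray.
- heatsink_back (a point): Foot of the heat sink's flat back: middle of the lower edge of its +y face.
- coil: Copper coil bobbin in another compartment, 34 mm diameter, 30 mm high, origin under its centre. Leave it.
- relay: Black relay 28 x 22 x 24 mm in another compartment, origin under its centre. Leave it.
- multimeter: Yellow multimeter lying flat, 90 x 180 x 42 mm (long side along its y), origin under its centre. Leave it.
- flux: White bottle 44 mm diameter, 100 mm high, origin under its centre. Leave it.
- spool: Metal spool 56 mm diameter, 40 mm high, origin under its centre. Leave it.
- screwdriver: Screwdriver lying on the bench. Leave it.
- carton: Small cardboard carton 100 x 130 x 50 mm, origin under its centre. Leave it.

How it is judged (in metres and radians):
On the way, in this order (a step that is already met when the one before it is completed fails the run):
1. the heat sink stands in the clamp bay, back within 12 mm of the module and within 10 mm of the centre line, let go (y of heatsink_back in the frame of seat between -0.012 and 0.004 m and x of heatsink_back in the frame of seat between -0.01 and 0.01 m and z of heatsink_back in the frame of seat below 0.004 m and angle between heatsink's own z axis and vertical below 0.1 rad and contact force between the fingers and heatsink below 0.2 N and value of joint pad below 0.001 m), for 0.2 s.
2. the pumped pad presses the heat sink (contact force between pad and heatsink above 1.5 N and contact force between the fingers and trigger above 0.5 N), for 0.1 s.
At the end, for the whole second after the job is handed in: The heat sink stands upright with its flat back within 3 mm of the module and within 10 mm of the centre line, the spring pad presses it and is sunk 3.5 to 8.5 mm of its 12 mm, and the fingers still hold the trigger squeezed (over 1.5 N on it) (y of heatsink_back in the frame of seat between -0.003 and 0.004 m and x of heatsink_back in the frame of seat between -0.01 and 0.01 m and z of heatsink_back in the frame of seat below 0.004 m and angle between heatsink's own z axis and vertical below 0.1 rad and angle between the y axis of heatsink and the y axis of clamp, either way round below 0.1 rad and value of joint pad between 0.0035 and 0.0085 m and contact force between pad and heatsink above 4 N and contact force between the fingers and trigger above 1.5 N and value of joint trigger above 0.03 rad and contact force between the fingers and heatsink below 0.2 N and linear speed of heatsink below 0.02 m/s); the arm keeps its last pose, push and grip.
It fails at once if the spring pad is driven nearly home (over 10.5 mm): crushed (value of joint pad above 0.0105 m).
It fails at once if the jaw, rod or pad is pushed by the hand instead of the trigger (contact force between any of the fingers, the arm and jaw above 3 N).
It fails at once if a bystander is moved by over 30 mm (distance of any of multimeter, flux, spool, screwdriver, carton, coil, relay from where it was at the start of the episode above 0.03 m).
It also fails if it takes over 72 s, if anything falls off the work surface, if the arm or the gripper's body presses on something with over 40 N, if the wrist force passes 120 N, or if a joint passes its speed limit or range.

## Working session

There is one attempt and no reset: what is moved stays moved. The work goes in short steps, Python scripts to look and compute and a shell command to move; the robot and the scene stay as the last step left them, time stands still between calls to the robot, and variables do not carry over. Pictures are saved under pics/ and viewed, at most 10 in all, crops included, and the job is handed in when it is done.

```bash
ls; mkdir -p pics
cat > h.py <<'E'
import numpy as np, cv2
from station import r
def cap(n,save=None):
    d=r.capture(n); f=d["frame"]
    if save: cv2.imwrite("pics/"+save+".png",cv2.cvtColor(f,cv2.COLOR_RGB2BGR))
    np.savez("last_%s.npz"%n,**{k:np.array(v) for k,v in d.items()})
    return d
def load(n): return {k:v for k,v in np.load("last_%s.npz"%n).items()}
def KRT(d):
    h=d["frame"].shape[0]; f=h/2/np.tan(np.radians(float(d["vertical_fov"]))/2)
    K=np.array([[f,0,float(d["cx"])],[0,f,float(d["cy"])],[0,0,1]])
    return K,cv2.Rodrigues(np.array(d["rvec"],float).reshape(3,1))[0],np.array(d["tvec"],float).reshape(3)
def ray(d,u,v):
    K,R,t=KRT(d); return -R.T@t, R.T@np.linalg.solve(K,[u,v,1.])
def onz(d,u,v,z):
    c,q=ray(d,u,v); return c+q*(z-c[2])/q[2]
def proj(d,p):
    K,R,t=KRT(d); q=K@(R@np.array(p)+t); return q[:2]/q[2]
E
python3 - <<'E'
from h import *
for n in("top","side","wrist"):
    d=cap(n,n+"0"); K,R,t=KRT(d); print(n,d["vertical_fov"],(-R.T@t).round(3),R[2].round(3))
print(r.sense())
E
```

```text
pics
top 42.91035259957165 [ 0.471 -0.038  1.611] [ 0.064 -0.009 -0.998]
side 55.16418498040032 [0.18  0.562 0.699] [ 0.42  -0.644 -0.639]
wrist 64.00109174577969 [0.288 0.56  0.384] [-0.267  0.096 -0.959]
{'time_s': 0.15, 'joints': array([ 8.46614466e+01,  2.20812942e+01,  3.99271004e-01, -1.98035820e-02,
       -6.84107221e+01, -1.48181673e+01]), 'joint_velocities': array([ 0.07580069, -0.19722291,  0.23047752,  0.2238671 , -0.06374194,
       -0.00654177]), 'effort': array([ 1.12348805e-04, -3.91055346e+01,  1.87585366e+01,  4.22236294e+00,
        1.23502541e-02, -1.36651065e-04]), 'tcp_pos': array([0.21521935, 0.5864312 , 0.29141617]), 'ee_rot': array([[ 9.38709685e-01, -3.44708435e-01, -4.70599266e-04],
       [-3.44708741e-01, -9.38708358e-01, -1.58176523e-03],
       [ 1.03492353e-04,  1.64703802e-03, -9.99998638e-01]]), 'wrist_force': array([-0.40976245, -0.12641741, -0.11989008]), 'moment': array([ 0.00785642, -0.02310763, -0.01130823]), 'gripper_force': 0.0, 'gripper_width': 0.9997154338736723}
```

View pics/top0.png

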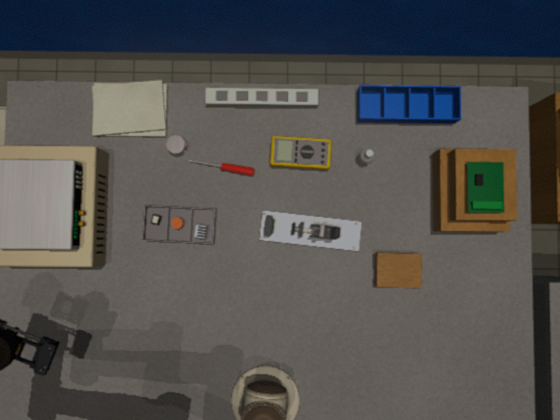

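View pics/side0.png

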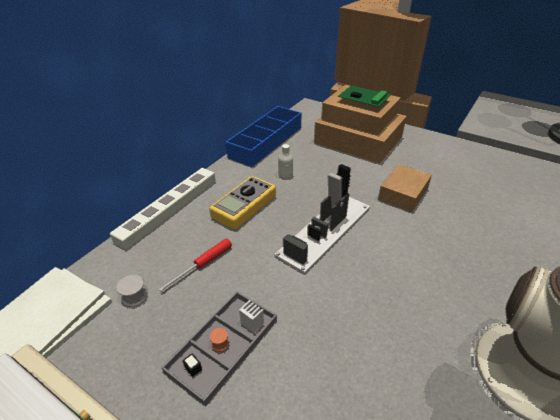

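Run:
```python
from h import *
d=load("top"); f=d["frame"]
c=cv2.resize(f[195:262,135:375],None,fx=3.3,fy=3.3,interpolation=cv2.INTER_CUBIC)
s=load("side")["frame"]
c2=cv2.resize(s[155:275,155:395],None,fx=3.3,fy=3.3,interpolation=cv2.INTER_CUBIC)[:370]
cv2.imwrite("pics/c1.png",cv2.cvtColor(np.vstack([c,c2])[:600],cv2.COLOR_RGB2BGR))
g=f.astype(int)
m=np.zeros(f.shape[:2],np.uint8); 
roi=(slice(200,260),slice(250,372))
m[roi]=(g.min(2)[roi]>130)*255
cs,_=cv2.findContours(m,0,2); k=np.vstack([x for x in cs if len(x)>5]); 
rc=cv2.minAreaRect(k); b=cv2.boxPoints(rc); print(rc)
P=np.array([onz(d,u,v,.012) for u,v in b]);print("plate",P.round(4)); print("ctr",P.mean(0),[np.linalg.norm(P[i]-P[i-1]) for i in range(2)])
m=np.zeros(f.shape[:2],np.uint8);roi=(slice(198,252),slice(138,224))
m[roi]=(g.max(2)[roi]<75)*255
cs,_=cv2.findContours(m,0,2);k=max(cs,key=cv2.contourArea)
rc=cv2.minAreaRect(k); b=cv2.boxPoints(rc); print(rc)
P=np.array([onz(d,u,v,.02) for u,v in b]);print("tray",P.round(4)); print("ctr",P.mean(0),[np.linalg.norm(P[i]-P[i-1]) for i in range(2)])
print(onz(d,201,231,.046))
```

```text
((309.9778137207031, 230.3951873779297), (99.6314926147461, 29.37909698486328), 6.483074188232422)
plate [[ 0.4689  0.024   0.012 ]
 [ 0.5563  0.0151  0.012 ]
 [ 0.5253 -0.2818  0.012 ]
 [ 0.4381 -0.2719  0.012 ]]
ctr [ 0.49714802 -0.12864487  0.012     ] [np.float64(0.2974690627675027), np.float64(0.08778298220109393)]
((146.71035766601562, 221.97586059570312), (6.062320709228516, 34.54692459106445), 4.763641834259033)
tray [[0.4671 0.369  0.02  ]
 [0.5694 0.3631 0.02  ]
 [0.5681 0.3452 0.02  ]
 [0.4658 0.3511 0.02  ]]
ctr [0.51757922 0.35709752 0.02      ] [np.float64(0.017946752580041875), np.float64(0.10246628385898983)]
[0.49183548 0.19178791 0.046     ]
```

View pics/c1.png

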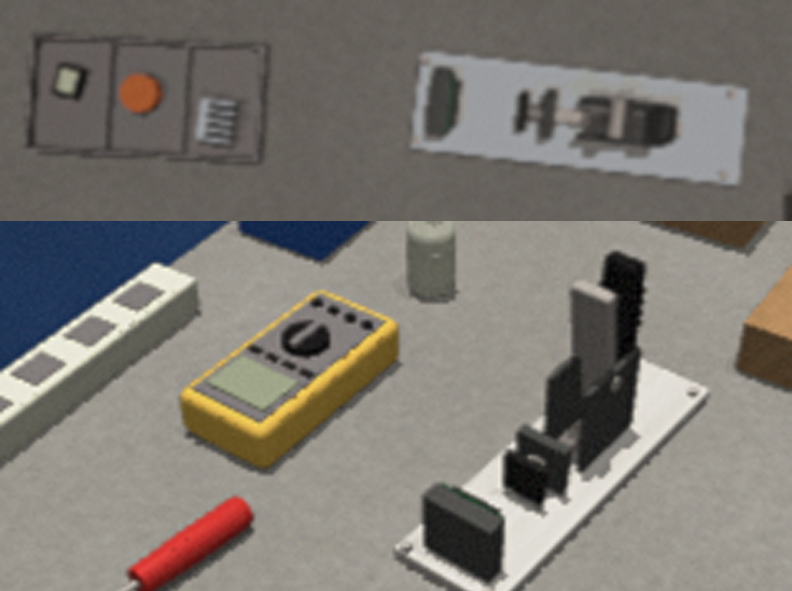

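```bash
cat >> h.py <<'E'
from scipy.spatial.transform import Rotation as Ro
def goal(p,yaw=None):
    s=r.sense(); R=np.array(s["ee_rot"]); d=R.T@(np.array(p)-s["tcp_pos"])*1000
    if yaw is None: w=np.zeros(3)
    else:
        a=np.radians(yaw); x=np.array([np.cos(a),np.sin(a),0]); z=np.array([0,0,-1.]); G=np.c_[x,np.cross(z,x),z]
        w=Ro.from_matrix(R.T@G).as_rotvec()
    print("shift",d.round(1),"turn",w.round(4)); return d,w
def st():
    s=r.sense(); print("t",round(s["time_s"],2),"tcp",s["tcp_pos"].round(4),"yaw",np.degrees(np.arctan2(s["ee_rot"][1,0],s["ee_rot"][0,0])).round(2),"F",s["wrist_force"].round(2),"w",round(s["gripper_width"],3),"gf",s["gripper_force"])
E
python3 -c "
from h import *
goal([.492,.205,.25],-96)"
```

```text
shift [391.3 262.6  41.9] turn [ 1.3000e-03 -1.2000e-03  1.3236e+00]
```

```bash
python3 -m pendant '[[[39,26,4],[0,0,0.13]],[[78,52,8],[0,0,0.26]],[[117,78,13],[0,0,0.4]],[[156,105,17],[0,0,0.53]],[[196,131,21],[0,0,0.66]],[[235,158,25],[0,0,0.79]],[[274,184,29],[0,0,0.93]],[[313,210,34],[0,0,1.06]],[[352,236,38],[0,0,1.19]],[[391,262,42],[0,0,1.32]]]' && python3 -m pendant '[[[0,0,0],[0,0,0]],[[0,0,0],[0,0,0]],[[0,0,0],[0,0,0]]]'; python3 -c "
from h import *
st(); cap('wrist','w1')"
```

```text
time_s: 1.15
tcp_pos: [0.4928, 0.2043, 0.25]
ee_rot: [[-0.106, -0.994, -0.0], [-0.994, 0.106, -0.0], [0.0, 0.0, -1.0]]
wrist_force: [1.4, 0.2, 0.2]
gripper_width: 1.004
gripper_force: 0.0
time_s: 1.45
tcp_pos: [0.4918, 0.2065, 0.2502]
ee_rot: [[-0.1, -0.995, -0.0], [-0.995, 0.1, 0.0], [-0.0, 0.0, -1.0]]
wrist_force: [0.2, 0.8, 0.2]
gripper_width: 1.0
gripper_force: 0.0
t 1.45 tcp [0.4918 0.2065 0.2502] yaw -95.73 F [0.18 0.81 0.19] w 1.0 gf 0.0
```

View pics/w1.png

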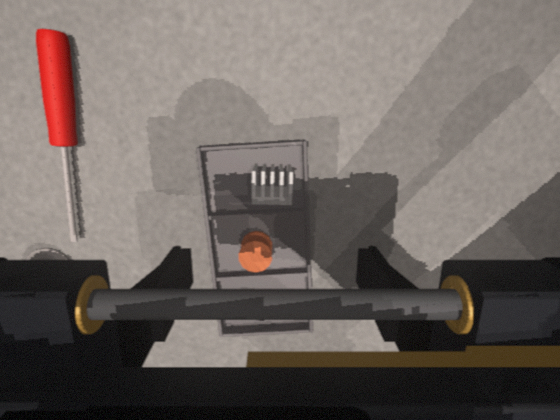

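Run:
```python
from h import *
d=load("wrist"); f=d["frame"]
c=cv2.resize(f[135:225,190:320],None,fx=6,fy=6,interpolation=cv2.INTER_CUBIC)
cv2.imwrite("pics/c2.png",cv2.cvtColor(c,cv2.COLOR_RGB2BGR))
for y in (.177,.207):
  for z in (.004,.05):
    print(y,z,[proj(d,(x,y,z)).round(1).tolist() for x in (.474,.51)])
```

```text
0.177 0.004 [[288.3, 159.5], [252.7, 163.0]]
0.177 0.05 [[290.4, 166.7], [249.5, 170.8]]
0.207 0.004 [[290.8, 188.5], [256.1, 191.8]]
0.207 0.05 [[293.2, 199.8], [253.5, 203.6]]
```

View pics/c2.png

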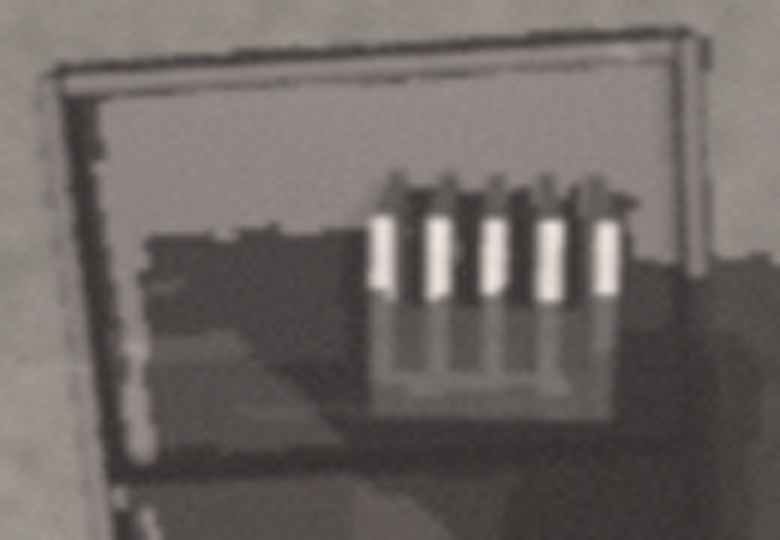

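Run:
```python
from h import *
d=load("wrist")
P=np.array([onz(d,u,v,.05) for u,v in [(251.2,170.8),(293.5,171.3),(292,204.8),(251.5,204.8)]])
print(P.round(4),P.mean(0)); e=(P[0]-P[1]); e2=P[3]-P[2]; f=P[3]-P[0];g=P[2]-P[1]
print([np.linalg.norm(a)*1000 for a in(e,e2,f,g)],[np.degrees(np.arctan2(a[1],a[0])) for a in(e,e2)],[np.degrees(np.arctan2(-a[0],a[1])) for a in (f,g)])
```

```text
[[0.5085 0.1772 0.05  ]
 [0.4716 0.1813 0.05  ]
 [0.4755 0.2116 0.05  ]
 [0.5119 0.2079 0.05  ]] [0.49186902 0.19448171 0.05      ]
[np.float64(37.120065439879134), np.float64(36.590544162794174), np.float64(30.956616726872305), np.float64(30.52320592550148)] [np.float64(-6.357321441844976), np.float64(-5.672412586583207)] [np.float64(-6.287238052511085), np.float64(-7.285166832803953)]
```

```bash
python3 -c "
from h import *
goal([.492,.1945,.094],-96.2)"
```

```text
shift [ 12.3  -1.5 156.3] turn [-0.0001  0.0003  0.0091]
```

```bash
python3 -m pendant '[[[6,-1,20],[0,0,0.009]],[[12,-1,55],[0,0,0.009]],[[12,-1,90],[0,0,0.009]],[[12,-1,120],[0,0,0.009]],[[12,-1,140],[0,0,0.009]],[[12,-1,150],[0,0,0.009]],[[12,-1,156],[0,0,0.009]],[[12,-1,156],[0,0,0.009]]]' 0.7 && python3 -m pendant '[[[0,0,0],[0,0,0]],[[0,0,0],[0,0,0]],[[0,0,0],[0,0,0]],[[0,0,0],[0,0,0]],[[0,0,0],[0,0,0]],[[0,0,0],[0,0,0]],[[0,0,0],[0,0,0]],[[0,0,0],[0,0,0]]]' 0 && python3 -m pendant '[[[0,0,-10],[0,0,0]],[[0,0,-40],[0,0,0]],[[0,0,-80],[0,0,0]],[[0,0,-100],[0,0,0]],[[0,0,-100],[0,0,0]]]'; python3 -c "
from h import *
st(); cap('wrist','w2')"
```

```text
time_s: 2.3
tcp_pos: [0.4918, 0.1947, 0.0943]
ee_rot: [[-0.108, -0.994, 0.0], [-0.994, 0.108, -0.0], [0.0, -0.0, -1.0]]
wrist_force: [-0.0, -1.5, 0.1]
gripper_width: 0.697
gripper_force: 0.0
time_s: 3.1
tcp_pos: [0.4922, 0.1941, 0.0948]
ee_rot: [[-0.11, -0.994, 0.001], [-0.994, 0.11, 0.0], [-0.0, -0.001, -1.0]]
wrist_force: [-1.1, -0.1, 5.8]
gripper_width: 0.412
gripper_force: 30.0
time_s: 3.6
tcp_pos: [0.4932, 0.1949, 0.1977]
ee_rot: [[-0.109, -0.994, 0.006], [-0.994, 0.109, 0.004], [-0.005, -0.006, -1.0]]
wrist_force: [-0.5, 0.7, -1.0]
gripper_width: 0.41
gripper_force: 30.0
t 3.6 tcp [0.4932 0.1949 0.1977] yaw -96.28 F [-0.52  0.72 -1.  ] w 0.41 gf 29.992892621085048
```

```bash
python3 -c "
from h import *
goal([.5127,.0205,.22],-96)"
```

```text
shift [170.3 -39.7 -24.9] turn [-0.0019  0.0024 -0.0057]
```

```bash
python3 -m pendant '[[[15,-4,-10],[-0.002,0.002,0]],[[45,-11,-20],[-0.002,0.002,-0.005]],[[80,-19,-25],[-0.002,0.002,-0.005]],[[115,-28,-25],[-0.002,0.002,-0.005]],[[145,-36,-25],[-0.002,0.002,-0.005]],[[163,-39,-25],[-0.002,0.002,-0.005]],[[170,-40,-25],[-0.002,0.002,-0.005]],[[170,-40,-25],[-0.002,0.002,-0.005]],[[170,-40,-25],[-0.002,0.002,-0.005]]]'
python3 - <<'E'
from h import *
st(); d=cap('wrist'); f=d["frame"]
s=cap("side")["frame"]
cv2.imwrite("pics/w3.png",cv2.cvtColor(cv2.resize(f,(800,600)),cv2.COLOR_RGB2BGR))
E
```

```text
time_s: 4.55
tcp_pos: [0.5128, 0.0208, 0.2188]
ee_rot: [[-0.105, -0.994, -0.003], [-0.994, 0.105, -0.002], [0.002, 0.003, -1.0]]
wrist_force: [-0.0, 0.2, -0.6]
gripper_width: 0.41
gripper_force: 30.0
t 4.55 tcp [0.5128 0.0208 0.2188] yaw -96.01 F [-0.01  0.24 -0.6 ] w 0.41 gf 29.993057143874466
```

View pics/w3.png

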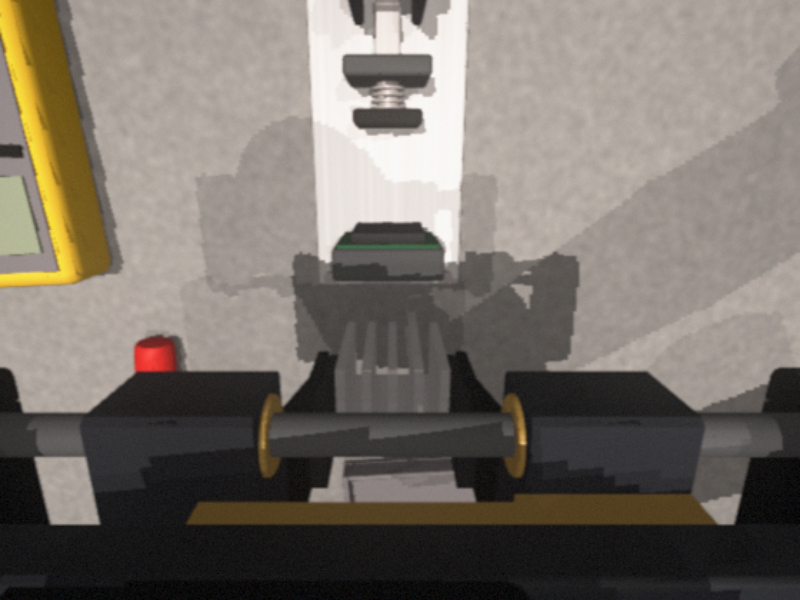

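Run:
```python
from h import *
d=load("wrist"); k=560/800
C=np.array([.49715,-.12864]); Y=np.array([.1037,.9946]); X=np.array([.9946,-.1037])
def loc(p): q=p[:2]-C; return (np.array([q@X,q@Y])*1000).round(1)
for n,u,v,z in [("footL",357,223,.012),("footR",422,223,.012),("topL",350,235,.058),("topR",428,235,.058),("boardL",335,245,.062),("boardR",443,245,.062),("stopbackL",333,280,.062),
 ("jawbackL",344,56,.057),("jawbackR",431,56,.057),("jawfrontL",344,74,.057),("jawfrontR",431,74,.057),("padBL",353,110,.053),("padBR",422,110,.053),("padFL",356,121,.053),("padFR",420,121,.053),("plateL50",313,100,.012),("plateR",466.5,100,.012),("plateL",318,200,.012),("plateR",461,200,.012)]:
    p=onz(d,u*k,v*k,z); print(n,p.round(4),loc(p))
g=cv2.cvtColor(d["frame"],cv2.COLOR_RGB2GRAY).astype(int)
print(g[30:100,272].tolist()); print(g[150:180,272].tolist())
print(proj(d,[*(C+.3*0*Y),.012]))
```

```text
footL [ 0.5288 -0.0211  0.012 ] [ 20.3 110.3]
footR [ 0.4887 -0.0169  0.012 ] [-20.  110.3]
topL [ 0.5295 -0.0206  0.058 ] [ 21.  110.8]
topR [ 0.4885 -0.0163  0.058 ] [-20.3 110.8]
boardL [ 0.5376 -0.0168  0.062 ] [ 28.6 115.4]
boardR [ 0.4813 -0.0109  0.062 ] [-27.9 115.4]
stopbackL [0.5412 0.0018 0.062 ] [ 30.3 134.3]
jawbackL [ 0.5214 -0.1062  0.057 ] [21.8 24.8]
jawbackR [ 0.4799 -0.1019  0.057 ] [-20.   24.8]
jawfrontL [ 0.5225 -0.0984  0.057 ] [22.  32.7]
jawfrontR [ 0.4805 -0.094   0.057 ] [-20.2  32.7]
padBL [ 0.5204 -0.0822  0.053 ] [18.3 48.6]
padBR [ 0.486  -0.0786  0.053 ] [-16.3  48.6]
padFL [ 0.5196 -0.0769  0.053 ] [16.9 53.8]
padFR [ 0.4874 -0.0735  0.053 ] [-15.4  53.8]
plateL50 [ 0.5453 -0.094   0.012 ] [44.3 39.4]
plateR [ 0.457  -0.0848  0.012 ] [-44.5  39.4]
plateL [ 0.5508 -0.0375  0.012 ] [43.9 96.2]
plateR [ 0.4637 -0.0284  0.012 ] [-43.6  96.3]
[235, 236, 237, 236, 239, 238, 236, 200, 124, 96, 106, 112, 108, 110, 110, 110, 113, 114, 111, 109, 105, 95, 81, 67, 57, 65, 86, 115, 131, 170, 208, 175, 163, 215, 224, 217, 154, 155, 218, 229, 222, 187, 216, 227, 223, 157, 83, 70, 73, 72, 71, 73, 75, 74, 76, 71, 69, 61, 62, 90, 142, 154, 152, 186, 236, 241, 241, 242, 247, 247]
[229, 229, 230, 231, 222, 142, 68, 55, 49, 51, 52, 57, 55, 64, 74, 73, 74, 71, 67, 64, 63, 80, 90, 91, 81, 87, 94, 98, 97, 96]
[272.64906018  16.48106722]
```

```bash
python3 -c "
from h import *
goal([.5069,-.0382,.110],-95.95)"
```

```text
shift [ 59.6  -0.5 109.2] turn [ 0.0024 -0.0021  0.0001]
```

```bash
python3 -m pendant '[[[20,0,0],[0.002,-0.002,0]],[[45,0,0],[0.002,-0.002,0]],[[59,-0.5,5],[0.002,-0.002,0]],[[59.5,-0.5,30],[0.002,-0.002,0]],[[59.5,-0.5,65],[0.002,-0.002,0]],[[59.5,-0.5,90],[0.002,-0.002,0]],[[59.5,-0.5,104],[0.002,-0.002,0]],[[59.5,-0.5,109],[0.002,-0.002,0]],[[59.5,-0.5,109],[0.002,-0.002,0]],[[59.5,-0.5,109],[0.002,-0.002,0]]]'; python3 -c "
from h import *
st(); goal([.5069,-.0382,.1030],-95.95)"
```

```text
time_s: 5.65
tcp_pos: [0.5077, -0.0385, 0.111]
ee_rot: [[-0.104, -0.995, 0.002], [-0.995, 0.104, 0.0], [-0.0, -0.002, -1.0]]
wrist_force: [-0.9, 0.5, -1.0]
gripper_width: 0.413
gripper_force: 30.0
t 5.65 tcp [ 0.5077 -0.0385  0.111 ] yaw -95.97 F [-0.88  0.54 -0.99] w 0.413 gf 29.993025055155158
shift [-0.2  0.8  8. ] turn [-0.0015  0.0003 -0.0004]
```

```bash
python3 -m pendant '[[[0,0.5,2],[-0.001,0,0]],[[0,0.5,4],[-0.001,0,0]],[[0,0.5,5],[-0.001,0,0]],[[0,0.5,6],[-0.001,0,0]],[[0,0.5,7],[-0.001,0,0]],[[0,0.5,7.5],[-0.001,0,0]],[[0,0.5,7.5],[-0.001,0,0]],[[0,0.5,7.5],[-0.001,0,0]]]'
```

```text
time_s: 6.45
tcp_pos: [0.5065, -0.0388, 0.1029]
ee_rot: [[-0.105, -0.994, -0.001], [-0.994, 0.105, 0.0], [-0.0, 0.001, -1.0]]
wrist_force: [-0.9, 0.1, -0.5]
gripper_width: 0.411
gripper_force: 30.0
```

```bash
python3 -m pendant '[[[0,0,0.5],[0,0,0]],[[0,0,1],[0,0,0]],[[0,0,1],[0,0,0]],[[0,0,1],[0,0,0]]]'
```

```text
time_s: 6.85
tcp_pos: [0.5065, -0.0387, 0.1028]
ee_rot: [[-0.104, -0.995, -0.001], [-0.995, 0.104, -0.0], [0.0, 0.001, -1.0]]
wrist_force: [-2.5, 1.0, 6.4]
gripper_width: 0.415
gripper_force: 30.0
```

Contact (6 N up). Release and rise.

```bash
python3 -m pendant '[[[0,0,-0.5],[0,0,0]],[[0,0,-0.5],[0,0,0]],[[0,0,-0.5],[0,0,0]],[[0,0,-0.5],[0,0,0]],[[0,0,-0.5],[0,0,0]]]' 0.65 && python3 -m pendant '[[[0,0,-5],[0,0,0]],[[0,0,-30],[0,0,0]],[[0,0,-70],[0,0,0]],[[0,0,-110],[0,0,0]],[[-30,0,-125],[0,0,0]],[[-60,0,-125],[0,0,0]],[[-60,0,-125],[0,0,0]],[[-60,0,-125],[0,0,0]]]'
python3 - <<'E'
from h import *
st(); d=cap('wrist'); f=d["frame"]
cv2.imwrite("pics/w4.png",cv2.cvtColor(cv2.resize(f[:230,180:360],None,fx=2.6,fy=2.6,interpolation=cv2.INTER_CUBIC),cv2.COLOR_RGB2BGR))
E
```

```text
time_s: 7.35
tcp_pos: [0.5065, -0.0388, 0.1022]
ee_rot: [[-0.105, -0.994, -0.001], [-0.994, 0.105, 0.0], [0.0, 0.001, -1.0]]
wrist_force: [-0.4, 0.2, 0.0]
gripper_width: 0.646
gripper_force: 0.0
time_s: 8.15
tcp_pos: [0.5126, 0.0212, 0.2275]
ee_rot: [[-0.104, -0.995, -0.001], [-0.995, 0.104, 0.0], [0.0, 0.001, -1.0]]
wrist_force: [-0.7, -0.6, 0.3]
gripper_width: 0.653
gripper_force: 0.0
t 8.15 tcp [0.5126 0.0212 0.2275] yaw -95.95 F [-0.67 -0.56  0.33] w 0.653 gf 0.0
```

View pics/w4.png

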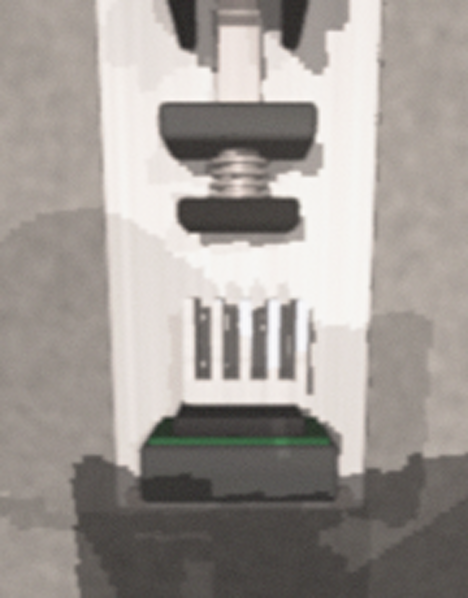

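```bash
cat >> h.py <<'E'
C=np.array([.49715,-.12864]); Y=np.array([.1037,.9946]); X=np.array([.9946,-.1037])
def loc(p): q=p[:2]-C; return (np.array([q@X,q@Y])*1000).round(1)
def wld(x,y): return C+x/1000*X+y/1000*Y
E
python3 - <<'E'
from h import *
d=load("wrist")
for n,u,v,z in [("hsbackL",184,404,.058),("hsbackR",308,404,.058),("hsfrontL",190,298,.058),("modtop",240,420,.058),("modtop",240,405,.058)]:
    p=onz(d,180+u/2.6,v/2.6,z); print(n,loc(p))
for t in (110.5,106): print([(proj(d,[*wld(x,t),z])-[180,0])*2.6 for x,z in ((-20,.058),(20,.058),(20,.012))])
E
```

```text
hsbackL [ 17.2 105.8]
hsbackR [-19.8 105.8]
hsfrontL [14.9 75.4]
modtop [  0.5 110.5]
modtop [  0.5 106.1]
[array([308.3950286 , 419.92833186]), array([174.88116862, 419.82260166]), array([184.85066359, 400.89927692])]
[array([308.72082789, 404.8320211 ]), array([174.55223422, 404.72339156]), array([184.61117572, 387.90726339])]
```

```bash
python3 -c "
from h import *
goal([*wld(0,40),.26],-5.95)"
```

```text
shift [110.1  -0.2 -32.8] turn [ 1.7000e-03  1.2000e-03 -1.5718e+00]
```

```bash
python3 -m pendant '[[[5,0,-15],[0,0,-0.1]],[[15,0,-28],[0,0,-0.24]],[[30,0,-33],[0,0,-0.38]],[[45,0,-33],[0,0,-0.52]],[[60,0,-33],[0,0,-0.66]],[[75,0,-33],[0,0,-0.8]],[[90,0,-33],[0,0,-0.94]],[[100,0,-33],[0,0,-1.08]],[[105,0,-33],[0,0,-1.22]],[[110,0,-33],[0,0,-1.35]]]' 0 >/dev/null && python3 -m pendant '[[[0,0,0],[0,0,-0.11]],[[0,0,0],[0,0,-0.222]],[[0,0,0],[0,0,-0.222]],[[0,0,0],[0,0,-0.222]],[[0,0,0],[0,0,-0.222]]]'
python3 - <<'E'
from h import *
st(); d=cap('wrist'); f=d["frame"]
cv2.imwrite("pics/w5.png",cv2.cvtColor(cv2.resize(f,(800,600)),cv2.COLOR_RGB2BGR))
E
```

```text
time_s: 9.7
tcp_pos: [0.5012, -0.0888, 0.2602]
ee_rot: [[0.994, -0.106, -0.001], [-0.106, -0.994, 0.0], [-0.001, 0.0, -1.0]]
wrist_force: [0.5, 0.1, -0.0]
gripper_width: 0.004
gripper_force: 0.0
t 9.7 tcp [ 0.5012 -0.0888  0.2602] yaw -6.07 F [ 0.5   0.08 -0.03] w 0.004 gf 0.0
```

View pics/w5.png

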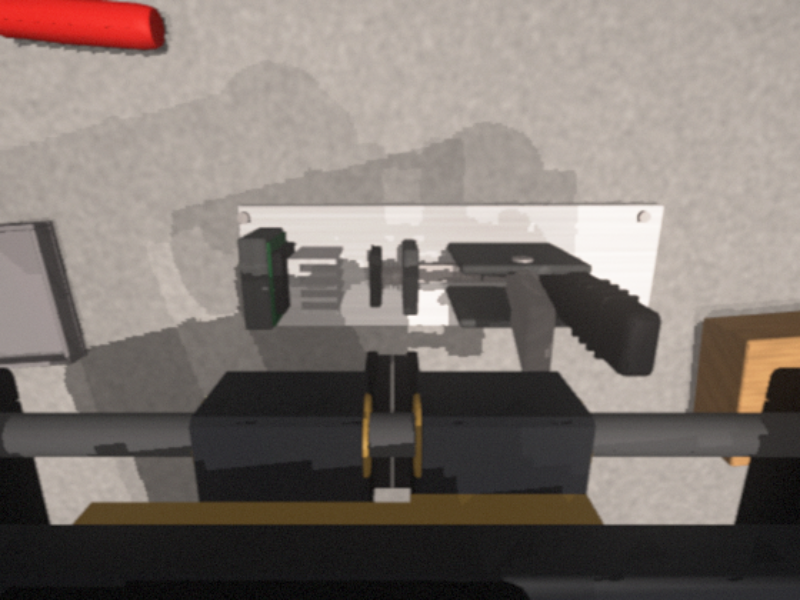

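Run:
```python
from h import *
d=load("wrist"); k=.7
for n,u,v,z in [("hbk",657,340,.165),("hfr",605,340,.165),("hbot",640,373,.165),("htop",650,312,.165),("jawF",403,270,.057),("jawB",417,270,.057),("padB",381,270,.053),("padF",370,270,.053),("hsb",293,260,.058),("cheekend",450,244,.089)]:
    print(n,loc(onz(d,u*k,v*k,z)))
# trigger left edge: intersect ray with plane local x=0 / 17
for v in (290,320,350,368):
    row=d["frame"][int(v*k)].astype(int).sum(1); g=np.abs(np.diff(row)); cand=[u for u in range(340,400) if g[u]>40]
    print(v,cand)
for u,v in ((517,320),(522,350),(525,368)):
  for x in (-17,0,17):
    c,q=ray(d,u*k,v*k); cl=(c[:2]-C)@X; ql=q[:2]@X; p=c+q*((x/1000-cl)/ql); print(u,v,x,loc(p),p[2].round(3))
```

```text
hbk [  4.5 -70.7]
hfr [  4.5 -49. ]
hbot [-10.6 -65.8]
htop [ 16.8 -65.9]
jawF [ 9.8 32.9]
jawB [ 9.8 24.1]
padB [ 8.9 46.8]
padF [ 8.9 53.9]
hsb [ 16.5 101.6]
cheekend [31.8  7.8]
290 [381, 382]
320 [388]
350 [360, 361, 362, 385, 386]
368 [363, 364, 365, 383, 384, 385]
517 320 -17 [-17.  -36.1] 0.076
517 320 0 [  0.  -22.4] 0.126
517 320 17 [17.  -8.7] 0.176
522 350 -17 [-17.  -26.7] 0.124
522 350 0 [  0.  -14.7] 0.165
522 350 17 [17.  -2.7] 0.206
525 368 -17 [-17.  -22.4] 0.146
525 368 0 [ -0.  -11.2] 0.183
525 368 17 [17.   0.1] 0.22
```

```bash
cat >> h.py <<'E'
def prof(save=None,x=14):
    d=cap("wrist",save); g=cv2.cvtColor(d["frame"],cv2.COLOR_RGB2GRAY).astype(np.float32)
    def edge(z,lo,hi,sgn):
        ys=np.arange(lo,hi,.25); q=np.array([proj(d,[*wld(x,y),z]) for y in ys],np.float32)
        v=cv2.remap(g,q[:,0].reshape(1,-1),q[:,1].reshape(1,-1),1)[0]; return ys,v
    ys,v=edge(.057,15,95,1); print("z57",[(y,int(a)) for y,a in zip(ys[::4],v[::4])])
    ys,v=edge(.053,15,95,1); e=np.diff(v); print("edges53",[(float(ys[i]),int(v[min(i+4,len(v)-1)]-v[max(i-4,0)])) for i in range(4,len(e)-4) if abs(v[i+4]-v[i-4])>35 and abs(v[i+4]-v[i-4])==max(abs(v[j+4]-v[j-4]) for j in range(max(4,i-4),min(len(v)-4,i+5)))])
E
python3 -c "
from h import *
prof(); goal([*wld(0,20),.198],-5.95)"
```

```text
z57 [(np.float64(15.0), 126), (np.float64(16.0), 128), (np.float64(17.0), 129), (np.float64(18.0), 129), (np.float64(19.0), 127), (np.float64(20.0), 124), (np.float64(21.0), 120), (np.float64(22.0), 118), (np.float64(23.0), 104), (np.float64(24.0), 88), (np.float64(25.0), 91), (np.float64(26.0), 94), (np.float64(27.0), 95), (np.float64(28.0), 96), (np.float64(29.0), 98), (np.float64(30.0), 98), (np.float64(31.0), 94), (np.float64(32.0), 85), (np.float64(33.0), 77), (np.float64(34.0), 95), (np.float64(35.0), 106), (np.float64(36.0), 105), (np.float64(37.0), 103), (np.float64(38.0), 105), (np.float64(39.0), 103), (np.float64(40.0), 105), (np.float64(41.0), 106), (np.float64(42.0), 101), (np.float64(43.0), 101), (np.float64(44.0), 105), (np.float64(45.0), 97), (np.float64(46.0), 79), (np.float64(47.0), 61), (np.float64(48.0), 54), (np.float64(49.0), 56), (np.float64(50.0), 59), (np.float64(51.0), 57), (np.float64(52.0), 55), (np.float64(53.0), 56), (np.float64(54.0), 73), (np.float64(55.0), 138), (np.float64(56.0), 200), (np.float64(57.0), 220), (np.float64(58.0), 226), (np.float64(59.0
[... 311 characters left out ...]
p.float64(72.0), 111), (np.float64(73.0), 100), (np.float64(74.0), 105), (np.float64(75.0), 133), (np.float64(76.0), 161), (np.float64(77.0), 172), (np.float64(78.0), 170), (np.float64(79.0), 169), (np.float64(80.0), 169), (np.float64(81.0), 168), (np.float64(82.0), 168), (np.float64(83.0), 169), (np.float64(84.0), 169), (np.float64(85.0), 169), (np.float64(86.0), 170), (np.float64(87.0), 170), (np.float64(88.0), 171), (np.float64(89.0), 172), (np.float64(90.0), 173), (np.float64(91.0), 173), (np.float64(92.0), 170), (np.float64(93.0), 169), (np.float64(94.0), 172)]
edges53 [(19.5, -35), (46.0, -35), (55.0, 128), (63.0, -90), (75.75, 93)]
shift [ 0.1 20.2 62.3] turn [ 0.0001  0.0012 -0.001 ]
```

```bash
python3 -m pendant '[[[0,6,0],[0,0,0]],[[0,15,5],[0,0,0]],[[0,20,20],[0,0,0]],[[0,20,40],[0,0,0]],[[0,20,56],[0,0,0]],[[0,20,62],[0,0,0]],[[0,20,62],[0,0,0]],[[0,20,62],[0,0,0]]]' && for i in 1; do python3 -m pendant '[[[0,3,0],[0,0,0]],[[0,6,0],[0,0,0]],[[0,9,0],[0,0,0]],[[0,12,0],[0,0,0]],[[0,12,0],[0,0,0]]]'; done; python3 -c "
from h import *
st(); s=r.sense(); print(loc(s['tcp_pos']), s['wrist_force'][:2]@Y)
cap('wrist','w6'); f=cv2.imread('pics/w6.png'); cv2.imwrite('pics/w6.png',cv2.resize(f,(800,600)))"
```

```text
time_s: 10.6
tcp_pos: [0.4997, -0.1086, 0.1989]
ee_rot: [[0.995, -0.104, 0.0], [-0.104, -0.995, -0.0], [0.0, 0.0, -1.0]]
wrist_force: [0.4, -0.4, -0.3]
gripper_width: 0.003
gripper_force: 0.0
time_s: 11.1
tcp_pos: [0.498, -0.1207, 0.1985]
ee_rot: [[0.995, -0.104, -0.001], [-0.104, -0.995, 0.0], [-0.001, -0.0, -1.0]]
wrist_force: [-0.2, -0.7, 0.5]
gripper_width: 0.006
gripper_force: 0.0
t 11.1 tcp [ 0.498  -0.1207  0.1985] yaw -5.98 F [-0.19 -0.68  0.52] w 0.006 gf 0.0
[0. 8.] -0.6990520815264982
```

View pics/w6.png

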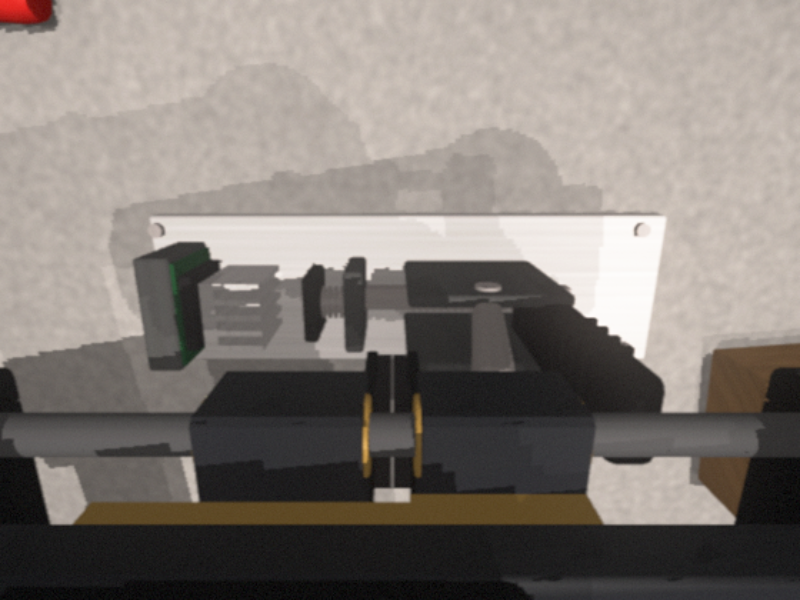

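```bash
python3 -m pendant '[[[0,3,0],[0,0,0]],[[0,6,0],[0,0,0]],[[0,9,0],[0,0,0]],[[0,9,0],[0,0,0]]]'; python3 -m pendant '[[[0,3,0],[0,0,0]],[[0,6,0],[0,0,0]],[[0,8,0],[0,0,0]],[[0,8,0],[0,0,0]]]';  python3 -c "
from h import *
st(); s=r.sense(); print(loc(s['tcp_pos']), s['wrist_force'][:2]@Y)"
```

```text
time_s: 11.55
tcp_pos: [0.4971, -0.1296, 0.1983]
ee_rot: [[0.995, -0.104, -0.001], [-0.104, -0.995, 0.0], [-0.001, 0.0, -1.0]]
wrist_force: [-1.4, -0.4, 0.3]
gripper_width: 0.005
gripper_force: 0.0
time_s: 11.95
tcp_pos: [0.4965, -0.1372, 0.1987]
ee_rot: [[0.995, -0.104, -0.0], [-0.104, -0.995, 0.0], [-0.0, -0.0, -1.0]]
wrist_force: [0.3, 1.5, 2.8]
gripper_width: 0.005
gripper_force: 1.4
t 11.95 tcp [ 0.4965 -0.1372  0.1987] yaw -5.96 F [0.28 1.52 2.76] w 0.005 gf 1.3605898478999734
[ 0.2 -8.6] 1.5393102044915796
```

```bash
python3 -m pendant '[[[0,3,0],[0,0,0]],[[0,6,0],[0,0,0]],[[0,9,0],[0,0,0]],[[0,12,0],[0,0,0]],[[0,14,0],[0,0,0]],[[0,14,0],[0,0,0]],[[0,14,0],[0,0,0]]]';  python3 -c "
from h import *
st(); s=r.sense(); print(loc(s['tcp_pos']), s['wrist_force'][:2]@Y)
prof()" | grep -v z57
```

```text
time_s: 12.65
tcp_pos: [0.4954, -0.151, 0.199]
ee_rot: [[0.995, -0.103, 0.001], [-0.103, -0.995, 0.0], [0.001, -0.0, -1.0]]
wrist_force: [0.3, 4.3, 4.4]
gripper_width: 0.004
gripper_force: 2.5
t 12.65 tcp [ 0.4954 -0.151   0.199 ] yaw -5.92 F [0.31 4.3  4.39] w 0.004 gf 2.5023567164316773
[  0.6 -22.4] 4.308431706267936
edges53 [(47.25, -41), (59.5, 55), (86.25, 90)]
```

```bash
python3 -m pendant '[[[0,1,0],[0,0,0]],[[0,2,0],[0,0,0]],[[0,2,0],[0,0,0]]]' | grep -E 'tcp|wrist'; python3 -m pendant '[[[0,1,0],[0,0,0]],[[0,2,0],[0,0,0]],[[0,2,0],[0,0,0]]]'| grep -E 'tcp|wrist';  python3 -c "
from h import *
st(); s=r.sense(); print(loc(s['tcp_pos']), s['wrist_force'][:2]@Y)
prof('w7')" | grep -v z57
```

```text
tcp_pos: [0.4952, -0.153, 0.1988]
wrist_force: [1.3, 3.6, 5.4]
tcp_pos: [0.495, -0.1549, 0.1987]
wrist_force: [1.1, 5.4, 5.5]
t 13.3 tcp [ 0.495  -0.1549  0.1987] yaw -5.94 F [1.07 5.37 5.48] w 0.007 gf 2.940226770588197
[  0.6 -26.3] 5.4479995463965665
edges53 [(61.0, 59), (82.25, 84)]
```

```bash
python3 -m pendant '[[[0,1.5,0],[0,0,0]],[[0,1.5,0],[0,0,0]],[[0,1.5,0],[0,0,0]]]' | grep -E 'tcp|wrist'; python3 -c "
from h import *
prof()" | grep -v z57; python3 -m pendant '[[[0,-4,0],[0,0,0]],[[0,-8,0],[0,0,0]],[[0,-12,0],[0,0,0]],[[0,-16,0],[0,0,0]],[[0,-20,0],[0,0,0]],[[0,-22,0],[0,0,0]],[[0,-22,0],[0,0,0]],[[0,-22,0],[0,0,0]]]'| grep -E 'tcp|wrist';  python3 -c "
from h import *
prof()" | grep -v z57
```

```text
tcp_pos: [0.4949, -0.156, 0.1987]
wrist_force: [0.2, 6.2, 6.5]
edges53 [(49.5, -35), (62.0, 51), (80.5, 81)]
tcp_pos: [0.496, -0.1345, 0.198]
wrist_force: [-0.3, 2.1, -0.8]
edges53 [(50.75, -37), (62.25, 56), (76.5, 88), (80.75, -78)]
```

```bash
python3 -m pendant '[[[0,-2,0],[0,0,0]],[[0,-4,0],[0,0,0]],[[0,-4,0],[0,0,0]],[[0,0,0],[0,0,0]],[[0,4,0],[0,0,0]],[[0,8,0],[0,0,0]],[[0,12,0],[0,0,0]],[[0,16,0],[0,0,0]],[[0,20,0],[0,0,0]],[[0,22,0],[0,0,0]]]'| grep -E 'tcp|wrist';python3 -m pendant '[[[0,0,0],[0,0,0]],[[0,1,0],[0,0,0]],[[0,1,0],[0,0,0]]]'| grep -E 'tcp|wrist';  python3 -c "
from h import *
s=r.sense(); print(loc(s['tcp_pos']), s['wrist_force'][:2]@Y)
prof()" | grep -v z57
```

```text
tcp_pos: [0.495, -0.1563, 0.1994]
wrist_force: [-0.2, 8.6, 6.3]
tcp_pos: [0.4949, -0.1571, 0.1993]
wrist_force: [-0.5, 6.3, 5.3]
[  0.7 -28.5] 6.168089774809444
edges53 [(57.5, -38), (70.0, 52), (80.5, 85)]
```

```bash
python3 -m pendant '[[[0,-4,0],[0,0,0]],[[0,-8,0],[0,0,0]],[[0,-12,0],[0,0,0]],[[0,-16,0],[0,0,0]],[[0,-20,0],[0,0,0]],[[0,-24,0],[0,0,0]],[[0,-27,0],[0,0,0]],[[0,-27,0],[0,0,0]]]'| grep -E 'tcp|wrist';python3 -m pendant '[[[0,4,0],[0,0,0]],[[0,8,0],[0,0,0]],[[0,12,0],[0,0,0]],[[0,16,0],[0,0,0]],[[0,20,0],[0,0,0]],[[0,23,0],[0,0,0]],[[0,25,0],[0,0,0]],[[0,27,0],[0,0,0]],[[0,27,0],[0,0,0]],[[0,27,0],[0,0,0]]]'| grep -E 'tcp|wrist';  python3 -c "
from h import *
s=r.sense(); print(loc(s['tcp_pos']), s['wrist_force'][:2]@Y)
prof()"
```

```text
tcp_pos: [0.4968, -0.1306, 0.1983]
wrist_force: [0.6, -0.8, 0.5]
tcp_pos: [0.4946, -0.1572, 0.1992]
wrist_force: [-1.2, 6.8, 6.0]
[  0.4 -28.6] 6.664566089010124
z57 [(np.float64(15.0), 87), (np.float64(16.0), 85), (np.float64(17.0), 85), (np.float64(18.0), 87), (np.float64(19.0), 89), (np.float64(20.0), 89), (np.float64(21.0), 88), (np.float64(22.0), 89), (np.float64(23.0), 89), (np.float64(24.0), 86), (np.float64(25.0), 90), (np.float64(26.0), 87), (np.float64(27.0), 88), (np.float64(28.0), 88), (np.float64(29.0), 88), (np.float64(30.0), 88), (np.float64(31.0), 88), (np.float64(32.0), 88), (np.float64(33.0), 90), (np.float64(34.0), 87), (np.float64(35.0), 88), (np.float64(36.0), 88), (np.float64(37.0), 88), (np.float64(38.0), 87), (np.float64(39.0), 84), (np.float64(40.0), 67), (np.float64(41.0), 53), (np.float64(42.0), 50), (np.float64(43.0), 48), (np.float64(44.0), 49), (np.float64(45.0), 50), (np.float64(46.0), 48), (np.float64(47.0), 54), (np.float64(48.0), 55), (np.float64(49.0), 63), (np.float64(50.0), 74), (np.float64(51.0), 75), (np.float64(52.0), 70), (np.float64(53.0), 60
[... 352 characters left out ...]
8.0), 39), (np.float64(69.0), 40), (np.float64(70.0), 38), (np.float64(71.0), 39), (np.float64(72.0), 42), (np.float64(73.0), 44), (np.float64(74.0), 41), (np.float64(75.0), 49), (np.float64(76.0), 84), (np.float64(77.0), 102), (np.float64(78.0), 105), (np.float64(79.0), 107), (np.float64(80.0), 124), (np.float64(81.0), 151), (np.float64(82.0), 165), (np.float64(83.0), 167), (np.float64(84.0), 166), (np.float64(85.0), 165), (np.float64(86.0), 164), (np.float64(87.0), 164), (np.float64(88.0), 165), (np.float64(89.0), 165), (np.float64(90.0), 164), (np.float64(91.0), 168), (np.float64(92.0), 167), (np.float64(93.0), 165), (np.float64(94.0), 170)]
edges53 [(64.75, -36), (77.5, 50), (81.25, 86)]
```

```bash
python3 -m pendant '[[[0,-4,0],[0,0,0]],[[0,-8,0],[0,0,0]],[[0,-12,0],[0,0,0]],[[0,-16,0],[0,0,0]],[[0,-20,0],[0,0,0]],[[0,-24,0],[0,0,0]],[[0,-27,0],[0,0,0]],[[0,-27,0],[0,0,0]]]'| grep -E 'tcp|wrist';python3 -m pendant '[[[0,4,0],[0,0,0]],[[0,8,0],[0,0,0]],[[0,11,0],[0,0,0]],[[0,14,0],[0,0,0]],[[0,17,0],[0,0,0]],[[0,19,0],[0,0,0]],[[0,21,0],[0,0,0]],[[0,21,0],[0,0,0]],[[0,21,0],[0,0,0]]]'| grep -E 'tcp|wrist';  python3 -c "
from h import *
s=r.sense(); print(loc(s['tcp_pos']), s['wrist_force'][:2]@Y)
prof()"|sed 's/np.float64//g;s/^z57.*(45.0)/z57 (45.0)/'
```

```text
tcp_pos: [0.4968, -0.1306, 0.1983]
wrist_force: [0.8, 0.9, -0.3]
tcp_pos: [0.4951, -0.1512, 0.1996]
wrist_force: [-2.7, 7.8, 7.3]
[  0.3 -22.6] 7.522046386721951
z57 (45.0), 59), ((46.0), 52), ((47.0), 49), ((48.0), 51), ((49.0), 48), ((50.0), 50), ((51.0), 50), ((52.0), 60), ((53.0), 74), ((54.0), 74), ((55.0), 61), ((56.0), 53), ((57.0), 54), ((58.0), 53), ((59.0), 55), ((60.0), 53), ((61.0), 63), ((62.0), 77), ((63.0), 78), ((64.0), 56), ((65.0), 41), ((66.0), 39), ((67.0), 41), ((68.0), 39), ((69.0), 42), ((70.0), 38), ((71.0), 40), ((72.0), 41), ((73.0), 40), ((74.0), 42), ((75.0), 42), ((76.0), 68), ((77.0), 93), ((78.0), 95), ((79.0), 96), ((80.0), 101), ((81.0), 103), ((82.0), 104), ((83.0), 105), ((84.0), 111), ((85.0), 137), ((86.0), 154), ((87.0), 156), ((88.0), 157), ((89.0), 156), ((90.0), 156), ((91.0), 157), ((92.0), 159), ((93.0), 157), ((94.0), 157)]
edges53 [(77.5, 46), (86.5, 85)]
```

Run:
```python
from h import *
d=load("wrist"); f=d["frame"]
q=np.array([proj(d,[*wld(x,y),z]) for x in(-25,25) for y in(40,125) for z in(.012,.06)]); print(q.round(0).tolist())
a,b=np.floor(q.min(0)).astype(int),np.ceil(q.max(0)).astype(int); a=np.maximum(a-3,0); b=b+3
k=min(800/(b[0]-a[0]),600/(b[1]-a[1])); c=cv2.resize(f[a[1]:b[1],a[0]:b[0]],None,fx=k,fy=k,interpolation=cv2.INTER_CUBIC)
c=np.clip(c.astype(float)*1.5,0,255).astype(np.uint8)
print(a,b,k,c.shape); cv2.imwrite("pics/w8.png",cv2.cvtColor(c,cv2.COLOR_RGB2BGR))
```

```text
[[204.0, 232.0], [191.0, 254.0], [108.0, 232.0], [77.0, 254.0], [200.0, 176.0], [186.0, 189.0], [100.0, 176.0], [66.0, 189.0]]
[ 62 173] [207 258] 5.517241379310345 (469, 800, 3)
```

View pics/w8.png

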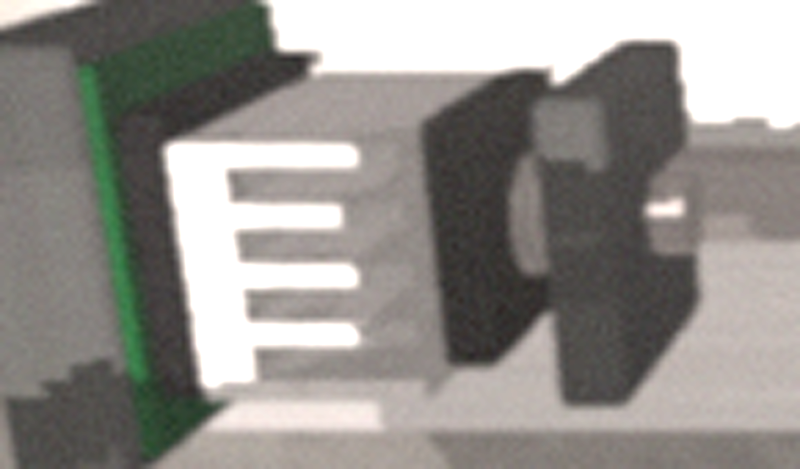

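Run:
```python
from h import *
d=load("wrist"); K=800/145
for n,u,v,z in [("hsbackL",165,145,.058),("hsbackR",202,385,.058),("boardL",85,70,.062),("boardR",145,380,.062),("padF+",422,125,.053),("padF-",448,360,.053),("padF-z58",448,360,.058),("jawF+",533,95,.057),("jawF-",565,403,.057),("jawB-",625,403,.057),("jawBtop",680,45,.057)]:
    print(n,loc(onz(d,62+u/K,173+v/K,z)))
```

```text
hsbackL [ 16.8 108.8]
hsbackR [-16.8 108.9]
boardL [ 27.7 115.2]
boardR [-14.4 114.1]
padF+ [18.3 77. ]
padF- [-15.   77.2]
padF-z58 [-13.1  75.2]
jawF+ [23.3 60.5]
jawF- [-19.7  60.3]
jawB- [-19.7  52.1]
jawBtop [29.9 40.9]
```

```bash
python3 -m pendant '[[[0,1,0],[0,0,0]],[[0,1.5,0],[0,0,0]],[[0,1.5,0],[0,0,0]],[[0,1.5,0],[0,0,0]],[[0,1.5,0],[0,0,0]]]'| grep -E 'tcp|wrist';  python3 -c "
from h import *
s=r.sense(); print(loc(s['tcp_pos']), s['wrist_force'][:2]@Y,s['gripper_force'])
prof()"|sed 's/np.float64//g;s/^z57.*(55.0)/z57 (55.0)/'
```

```text
tcp_pos: [0.495, -0.1524, 0.1997]
wrist_force: [-2.7, 8.7, 7.5]
[  0.3 -23.9] 8.326025861401673 4.888593584764749
z57 (55.0), 63), ((56.0), 54), ((57.0), 54), ((58.0), 54), ((59.0), 51), ((60.0), 51), ((61.0), 57), ((62.0), 74), ((63.0), 77), ((64.0), 59), ((65.0), 39), ((66.0), 38), ((67.0), 39), ((68.0), 36), ((69.0), 38), ((70.0), 44), ((71.0), 42), ((72.0), 43), ((73.0), 40), ((74.0), 40), ((75.0), 46), ((76.0), 66), ((77.0), 89), ((78.0), 94), ((79.0), 97), ((80.0), 103), ((81.0), 104), ((82.0), 108), ((83.0), 132), ((84.0), 150), ((85.0), 154), ((86.0), 155), ((87.0), 155), ((88.0), 157), ((89.0), 158), ((90.0), 157), ((91.0), 159), ((92.0), 162), ((93.0), 160), ((94.0), 159)]
edges53 [(77.5, 45), (84.5, 89)]
```

```bash
python3 -m pendant '[[[0,1,0],[0,0,0]],[[0,2,0],[0,0,0]],[[0,2,0],[0,0,0]],[[0,2,0],[0,0,0]],[[0,2,0],[0,0,0]]]'| grep -E 'tcp|wrist';  python3 -c "
from h import *
s=r.sense(); print(loc(s['tcp_pos']), s['wrist_force'][:2]@Y,s['gripper_force'])
prof()
d=load('wrist'); np.savez('fin.npz',**d)"|sed 's/np.float64//g;s/^z57.*(55.0)/z57 (55.0)/'
```

```text
tcp_pos: [0.4948, -0.1544, 0.1997]
wrist_force: [-2.3, 8.9, 8.5]
[  0.3 -25.8] 8.62068505991048 5.05025613703765
z57 (55.0), 63), ((56.0), 53), ((57.0), 52), ((58.0), 55), ((59.0), 52), ((60.0), 52), ((61.0), 54), ((62.0), 62), ((63.0), 74), ((64.0), 55), ((65.0), 41), ((66.0), 39), ((67.0), 40), ((68.0), 40), ((69.0), 41), ((70.0), 41), ((71.0), 36), ((72.0), 41), ((73.0), 41), ((74.0), 40), ((75.0), 44), ((76.0), 76), ((77.0), 96), ((78.0), 101), ((79.0), 104), ((80.0), 108), ((81.0), 129), ((82.0), 147), ((83.0), 156), ((84.0), 160), ((85.0), 158), ((86.0), 157), ((87.0), 158), ((88.0), 158), ((89.0), 158), ((90.0), 160), ((91.0), 161), ((92.0), 160), ((93.0), 159), ((94.0), 158)]
edges53 [(77.75, 51), (82.5, 93)]
```

```bash
python3 -m pendant '[[[0,0,0],[0,0,0]],[[0,0,0],[0,0,0]],[[0,0,0],[0,0,0]]]'| grep -E 'tcp|wrist'; python3 -c "
from h import *
print(r.finish_job())"
```

```text
tcp_pos: [0.4948, -0.1544, 0.1997]
wrist_force: [-0.5, 8.1, 8.7]
the job is handed in; nothing more can be done
None
```

The job is handed in, but no verdict was returned: the heat sink stands in the clamp against the module, and the gripper still holds the trigger squeezed with the pad sunk about 5.5–6 mm by the camera (trigger force suggests nearer 4 mm).

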